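Count to the third gap and push the spice tin in

ROBOT

A 7-joint arm with a two-finger parallel gripper is mounted at the origin on the work surface. World frame = base frame: x ahead of the robot, y to its left, z up, the work surface at z = 0. Lengths are in m, angles in rad, forces in N, time in s.
With the tool pointing down it reaches from about 0.425 to 0.925 m from the base axis. Payload 6.8 kg.
Tool frame: the origin (TCP) lies midway between the tips of the shut fingers; the grasp point (between the pads) lies 19 mm behind it (manip.hold_point_z is the distance from the TCP to the grasp point, in m); z points along the fingers, y is the direction in which the jaws open and shut (so a half turn about z gives the same grasp; the last joint's range is limited). The gripper opens to 88 mm and grips with 3 to 60 N. Pads are 20 mm wide; open, the fingers measure 115 mm over their backs; the gripper's body (75 mm by 178 mm) begins 61 mm behind the grasp point.
Start: joints at [1.15, 0.477, 0.022, 1.555, -0.011, 1.109, -0.083], TCP at [0.208, -0.642, 0.223] pointing down, gripper open.
Joint ranges: [-2.96, 2.96], [-0.34, 2.1], [-1.41, 1.46], [0.24, 2.44], [-1.37, 4.51], [0.17, 1.92], [-2.96, 2.96]. Speed limits (rad/s): [2.39, 2.39, 3.14, 3.14, 3.14, 3.14, 3.14].

INTERFACE

Orientations are given as a rotation vector (axis times angle).
In Python, from cell import manip gives the robot as it stands. The module is installed in compiled form; this text tells all that it offers.
- The arm moves only by the tool servo_tool, never from a script. Its arguments are lists of equal length, an entry for each row: "offset": the shift along the tool's x, y, z in cm, a list of three; "angular": the turn, a rotation vector about the tool's x, y, z in degrees, a list of three. A call has 1 to 12 rows; each row is the pose to reach, as a shift and turn from the pose measured when the call began, along the tool's axes at that moment; what a row does not reach only later rows make up. A row lasts 1/10 s, in which the tool goes at most 50 mm and 8.59 degrees, less where a joint would pass 70% of its speed; a pose out of reach is approached as far as the arm can. A call with a gripper value outside its range is refused whole. "fingers" is the opening, from -1 (shut) to 1 (fully open), so that 0 is half open, set as the call begins (left out, the last holds). The fingers move at their own pace and stop on an object; "grip_force" is the grip in N (left out, the last holds). Time passes only in rows, so rows that repeat a pose let the fingers close. It gives the time, the measured TCP pose, the force and the opening at its end, in the units of the state.
- manip.sense(): the state, without advancing time (a new reading comes with each control period).
- manip.grab_frame(name): name is "scene" or "top"; returns a dict with "image" (420x560x3 uint8, red, green, blue), "fx", "fy", "cx", "cy" (pixels), "R" (3x3) and "t" (3): a world point X has camera coordinates R X + t. Camera axes: x right, y down, z forward; pixel columns grow to the right and rows downward; lengths in m; the calibration is good to about 2 mm. A picture is of the moment at which its call begins. There is no depth.
- manip.finish_job(): hands the job in, once; it reports no verdict.
Trained networks look in a picture, given as the dict that the camera call returned (one of the last four; its "shot" number tells which), for a name from the list of things; names that differ only in an ending like _2 or _b are one class to them, and where a whole thing is asked for, a point or a joint stands for the part that bears it (a point fixed in the world has none). Each returns a list of dicts, best first, with "score" (0 to 1); they miss things now and then, are a little off and sometimes report something else, mostly with a low value. They report only what shows in the picture. A call takes as long as a camera call. They do not tell look-alikes from the thing itself.
- manip.search_frame(picture, thing): "rect" ([left, top, width, height] in pixels, round what is visible of it).
- manip.masks_of(picture, thing): "mask" (420x560 bool, what is visible of it) and "rect" ([left, top, width, height] in pixels, round what is visible of it).
The state is a dict: "time_s": time; "joint_positions": joint angles; "joint_velocities": joint speeds; "joint_efforts": joint torques, N m; "position": TCP position; "orientation": TCP orientation; "force": force on the tool from outside, world axes, zero at the start; "ft_torque": the same for the moment, N m; "grip_width": finger opening in m.
Only numpy, scipy, OpenCV 4.12 (cv2) and the standard library are available. Lean on these libraries where they do the work, as an engineer would, in place of code of your own. Each camera call takes 0.05 s, during which the arm holds its last target.

TASK

Starting from the red end of the divider rack, count with a fingertip along its dark rail: touch the white inlay behind the first gap, then the second, then the third, one at a time and no further. Then push the yellow-lidded spice tin across the tiles into that third gap, upright and all the way in against the rail; only push it, do not lift it or tip it over. Leave the mortar, pestle, cup and bowls where they stand.

Things in the scene. Friction and masses are not known exactly. Their poses are not given: they have to be found in the camera images.
- rack: Fixed rack on the ledge: 7 blue dividers (4 mm thick, 32 high, x = 0 to 58 mm) make 6 gaps, 58 mm wide, open in front and above, closed behind by a dark wooden rail (x = 58 to 88 mm, 376 long, 50 high). Origin: on the ledge, middle of the open front; x into the gaps, away from the robot; y to its left; z up; yaw up to 0.2 rad. Gap centres: y = 155, 93, 31, -31, -93, -155 mm.
- end_red: Fixed red plastic post, 28 mm across, 62 mm high, at one end of the rail (203 mm from the rack's middle along its y, 73 mm along its x); it may be at the +y or the -y end. Counting starts at this end; a like post in grey stands at the other. Origin: centre of its foot.
- tin: Loose round spice tin, 50 mm diameter, 40 mm high, 0.13 to 0.25 kg, steel with a yellow lid, standing upright on the tiles in front of the rack and sliding on them with friction. Origin: centre of its underside, z up. All the way in, its centre lies at x = 33 mm in the rack's frame.
- mortar: Loose pale grey stone mortar, 124 mm across, 85 mm high, bystander beside the rack. Origin: centre of its underside.
- pestle: Loose short marble pestle standing on its broad end, 48 mm across, 100 mm high, bystander. Origin: centre of its underside.
- cup: Loose green ceramic cup, 72 mm across, 78 mm high, bystander. Origin: centre of its underside.
- bowls: Loose stack of two stainless steel bowls, 144 mm across, 66 mm high, bystander. Origin: centre of its underside.
- inlay1: White ceramic inlay, 26 mm along the rail by 24 mm, fixed flush in the rail's flat top behind a gap: number 1 from the robot's left (the rack's +y end), whichever end is red. Origin: centre of its top face, 50 mm above the ledge.
- inlay2: White ceramic inlay, 26 mm along the rail by 24 mm, fixed flush in the rail's flat top behind a gap: number 2 from the robot's left (the rack's +y end), whichever end is red. Origin: centre of its top face, 50 mm above the ledge.
- inlay3: White ceramic inlay, 26 mm along the rail by 24 mm, fixed flush in the rail's flat top behind a gap: number 3 from the robot's left (the rack's +y end), whichever end is red. Origin: centre of its top face, 50 mm above the ledge.
- inlay4: White ceramic inlay, 26 mm along the rail by 24 mm, fixed flush in the rail's flat top behind a gap: number 4 from the robot's left (the rack's +y end), whichever end is red. Origin: centre of its top face, 50 mm above the ledge.
- inlay5: White ceramic inlay, 26 mm along the rail by 24 mm, fixed flush in the rail's flat top behind a gap: number 5 from the robot's left (the rack's +y end), whichever end is red. Origin: centre of its top face, 50 mm above the ledge.
- inlay6: White ceramic inlay, 26 mm along the rail by 24 mm, fixed flush in the rail's flat top behind a gap: number 6 from the robot's left (the rack's +y end), whichever end is red. Origin: centre of its top face, 50 mm above the ledge.
There are look-alikes about, which are no part of the job. Several things have the shape of the end_red; the one meant has the colours described above.

How it is judged:
On the way, in this order (a step that is already met when the one before it is completed fails the run):
1. a finger touches the inlay behind the first gap from the red end (((y of end_red in the frame of rack above 0 m and contact force between the fingers and inlay1 above 0.3 N) or (y of end_red in the frame of rack below 0 m and contact force between the fingers and inlay6 above 0.3 N))), for 0.05 s.
2. a finger touches the inlay behind the second gap from the red end (((y of end_red in the frame of rack above 0 m and contact force between the fingers and inlay2 above 0.3 N) or (y of end_red in the frame of rack below 0 m and contact force between the fingers and inlay5 above 0.3 N))), for 0.05 s.
3. a finger touches the inlay behind the third gap from the red end (((y of end_red in the frame of rack above 0 m and contact force between the fingers and inlay3 above 0.3 N) or (y of end_red in the frame of rack below 0 m and contact force between the fingers and inlay4 above 0.3 N))), for 0.05 s.
4. the tin stands in the third gap against the rail (x of tin in the frame of rack above 0.026 m and ((y of end_red in the frame of rack above 0 m and y of tin in the frame of rack between 0.019 and 0.043 m) or (y of end_red in the frame of rack below 0 m and y of tin in the frame of rack between -0.043 and -0.019 m)) and height (world z) of tin below 0.005 m and angle between tin's own z axis and vertical below 0.1 rad and linear speed of tin below 0.01 m/s), for 0.2 s.
At the end, for the whole second after the job is handed in: The tin stands upright (within 0.1 rad) on the ledge, at rest, in the third gap counted from the red end (its centre within 12 mm of the gap's centre line), with no more than 7 mm left between it and the rail (all of step 4); the robot touches nothing.
It fails at once if the tin is lifted off the ledge (over 12 mm) (height (world z) of tin above 0.012 m).
It fails at once if the tin is tipped (over 0.35 rad) (angle between tin's own z axis and vertical above 0.35 rad).
It fails at once if a finger touches an inlay beyond the third gap ((y of end_red in the frame of rack above 0 m and (contact force between the fingers and inlay4 above 0.3 N or contact force between the fingers and inlay5 above 0.3 N or contact force between the fingers and inlay6 above 0.3 N)) or (y of end_red in the frame of rack below 0 m and (contact force between the fingers and inlay1 above 0.3 N or contact force between the fingers and inlay2 above 0.3 N or contact force between the fingers and inlay3 above 0.3 N))).
It fails at once if the mortar, pestle, cup or bowls are moved by more than 20 mm (distance of any of mortar, pestle, cup, bowls from where it was at the start of the episode above 0.02 m).
It also fails if it takes over 72 s, if anything falls off the work surface, if the arm or the gripper's body presses on something with over 40 N, if the wrist force passes 120 N, or if a joint passes its speed limit or range.

## Working session

There is one attempt and no reset: what is moved stays moved. The work goes in short steps, Python scripts to look and compute and a tool call to move; the robot and the scene stay as the last step left them, time stands still between calls to the robot, and variables do not carry over. Pictures are saved under pics/ and viewed, and the job is handed in when it is done.

Besides the shell and the picture viewer there is one more tool, called as a command line: name --argument value ..., lists and objects as JSON in quotes. servo_tool: Moves the arm, as the interface text tells. Its arguments: {"type":"object","properties":{"offset":{"type":"array","items":{"type":"array","items":{"type":"number"}}},"angular":{"type":"array","items":{"type":"array","items":{"type":"number"}}},"fingers":{"type":"number"},"grip_force":{"type":"number"}},"required":["offset","angular"]}

```bash
mkdir -p pics; python3 - <<'E'
from cell import manip
import cv2,pickle
print(manip.sense())
for n in("scene","top"):
    p=manip.grab_frame(n); pickle.dump({k:v for k,v in p.items()},open(n+".pkl","wb"))
    cv2.imwrite(f"pics/{n}0.png",p["image"][:,:,::-1])
    print(n,p["fx"],p["cx"],p["cy"],p["R"],p["t"])
    for th in("rack","end_red","tin","mortar","pestle","cup","bowls","inlay1"):
        print(th,[(round(d["score"],2),d["rect"]) for d in manip.search_frame(p,th)])
E
```

```text
{'time_s': 0.0, 'joint_positions': array([ 1.1498824 ,  0.47777794,  0.0223416 ,  1.55640292, -0.0115056 ,
        1.10928191, -0.08309555]), 'joint_velocities': array([-2.93797751e-04, -2.19194124e-04, -2.21425120e-04,  9.35142706e-04,
       -1.04079333e-03, -6.42781467e-04, -5.08537546e-05]), 'joint_efforts': array([ 1.02001507e-04, -5.82842124e+01,  1.53415415e+00, -2.72605956e+01,
       -5.45527786e-02,  1.70106709e-02,  1.95416364e-04]), 'position': array([ 0.20753383, -0.64170003,  0.2217171 ]), 'orientation': array([-3.10156245e+00, -4.89136386e-01,  6.17102001e-04]), 'force': array([ 0.18479639,  0.09227423, -0.07660269]), 'ft_torque': array([-0.0258941 , -0.03620807, -0.01719062]), 'grip_width': 0.08785914291144016}
scene 516.1051156770138 284.1514686890518 206.84940599919125 [[ 0.16547309  0.98619834  0.00561246]
 [ 0.54792736 -0.08720137 -0.83196846]
 [-0.8199965   0.14074361 -0.55479453]] [-0.09655352 -0.25564461  1.56518126]
rack [(0.88, [178.0, 213.6, 193.6, 47.2])]
end_red [(0.83, [350.4, 253.2, 14.8, 34.4]), (0.57, [372.2, 240.0, 20.5, 34.5]), (0.55, [369.3, 222.0, 
[... 439 characters left out ...]
5536669333 206.6917073907954 [[ 0.01487675 -0.99987256  0.00579218]
 [-0.99519247 -0.01536744 -0.09672532]
 [ 0.096802   -0.00432537 -0.99529426]] [-0.00577986  0.58023425  1.08427587]
rack [(0.65, [225.9, 177.2, 141.8, 49.8])]
end_red [(0.51, [245.9, 142.8, 9.8, 12.2]), (0.43, [222.3, 152.5, 12.4, 12.0]), (0.4, [222.0, 177.9, 7.5, 7.9])]
tin [(0.51, [314.2, 234.9, 19.1, 21.0])]
mortar [(0.85, [147.4, 148.1, 49.6, 45.3])]
pestle [(0.53, [390.8, 248.3, 21.0, 20.9])]
cup [(0.69, [169.3, 223.9, 31.9, 25.6]), (0.31, [350.7, 192.7, 7.0, 11.2])]
bowls [(0.74, [392.5, 183.0, 57.0, 52.1])]
inlay1 [(0.47, [280.1, 182.3, 12.9, 9.9]), (0.47, [304.9, 185.9, 8.0, 8.4]), (0.41, [347.7, 189.4, 9.9, 13.8])]
```

```bash
python3 - <<'E'
import cv2
a=cv2.imread("pics/scene0.png")[140:300,50:490];cv2.imwrite("pics/scene0c.png",cv2.resize(a,(800,291),interpolation=2))
a=cv2.imread("pics/top0.png")[130:280,130:470];cv2.imwrite("pics/top0c.png",cv2.resize(a,(800,353),interpolation=2))
E
```

```text
(no output)
```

View pics/top0.png

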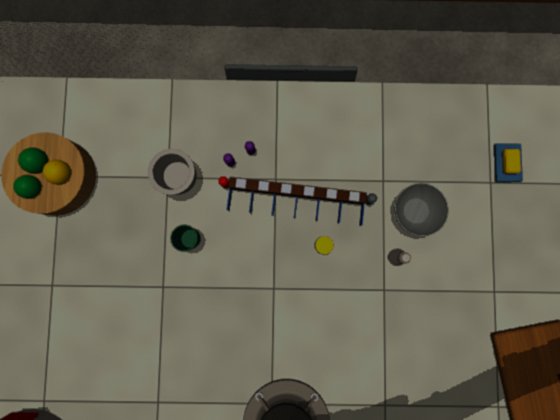

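View pics/scene0.png

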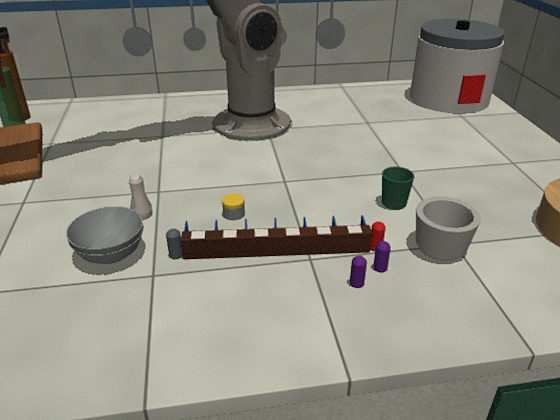

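```bash
sleep 1
```

```text
(no output)
```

View pics/top0c.png

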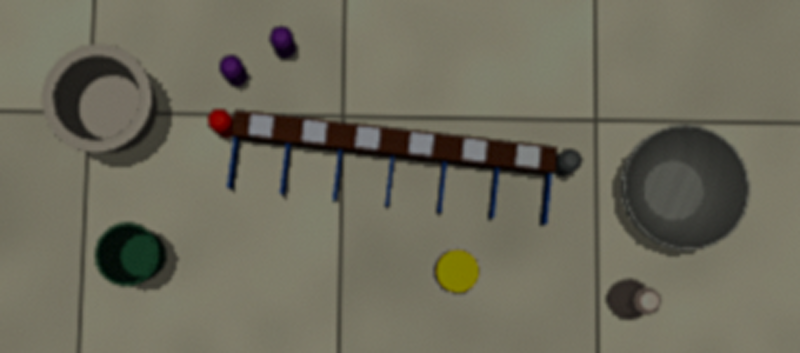

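View pics/scene0c.png

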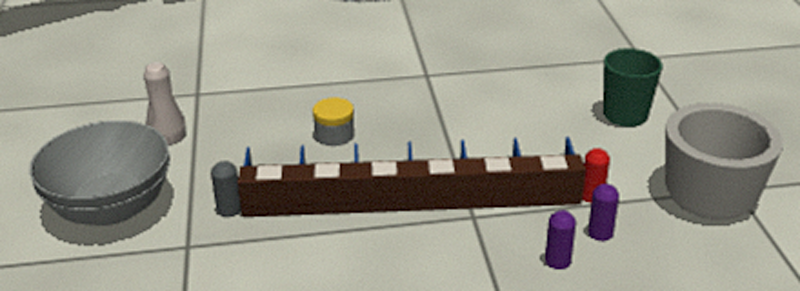

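```bash
cat > h.py <<'E'
import numpy as np,cv2,pickle
from scipy.optimize import least_squares
from scipy.spatial.transform import Rotation as Ro
def proj(p,X):
    c=np.atleast_2d(X)@np.array(p["R"]).T+p["t"]
    return np.c_[p["fx"]*c[:,0]/c[:,2]+p["cx"],p["fy"]*c[:,1]/c[:,2]+p["cy"]]
def lid(p,win):
    hsv=cv2.cvtColor(p["image"],cv2.COLOR_RGB2HSV); m=cv2.inRange(hsv,(20,120,60),(35,255,255))
    k=np.zeros_like(m);x0,y0,x1,y1=win;k[y0:y1,x0:x1]=m[y0:y1,x0:x1]
    M=cv2.moments(k,True); return np.array([M["m10"]/M["m00"],M["m01"]/M["m00"]]),M["m00"]
def back(p,uv,z):
    R=np.array(p["R"]);d=R.T@np.array([(uv[0]-p["cx"])/p["fx"],(uv[1]-p["cy"])/p["fy"],1]);o=-R.T@p["t"]
    return o+d*(z-o[2])/d[2]
YI=np.array([155,93,31,-31,-93,-155])/1e3
def rackw(q,P):
    c,s=np.cos(q[2]),np.sin(q[2]);P=np.atleast_2d(P);return np.c_[q[0]+c*P[:,0]-s*P[:,1],q[1]+s*P[:,0]+c*P[:,1],P[:,2]]
def torack(q,X):
    c,s=np.cos(q[2]),np.sin(q[2]);d=np.array(X)[:2]-q[:2];return np.array([c*d[0]+s*d[1],-s*d[0]+c*d[1]])
E
python3 - <<'E'
from h import *
obs={}
for n,win in(("top",(225,172,372,210)),("scene",(180,222,372,242))):
    p=pickle.load(open(n+".pkl","rb"));im=p["image"]
    x0,y0,x1,y1=win
    # inlays: bright white pixels on dark rail
    g=im[y0:y1,x0:x1].astype(int); hsv=cv2.cvtColor(im,cv2.COLOR_RGB2HSV)[y0:y1,x0:x1]
    for thr in(150,165,180,200):
        m=((hsv[...,2]>thr)&(hsv[...,1]<60)).astype(np.uint8)
        N,L,S,C=cv2.connectedComponentsWithStats(m)
        print(n,thr,[(int(S[i,4]),np.round(C[i]+[x0,y0],1).tolist()) for i in range(1,N) if S[i,4]>15])
    if n=="top": print(back(p,(224,182),.05))
    u,a=lid(p,(200,180,345,260)); print("lid",u,a,back(p,u,.04 if n=="top" else .036))
E
```

```text
top 150 []
top 165 []
top 180 []
top 200 []
[0.64272476 0.17665651 0.05      ]
lid [323.82417582 244.85714286] 273.0 [ 0.47711321 -0.09613489  0.04      ]
scene 150 [(46, [181.7, 226.4]), (318, [199.9, 228.3]), (293, [230.3, 227.8]), (260, [260.4, 227.3]), (204, [289.5, 227.3]), (211, [320.7, 226.5]), (178, [350.8, 226.2]), (21, [369.0, 223.4])]
scene 165 [(44, [181.7, 226.3]), (299, [199.8, 228.2]), (277, [230.2, 227.7]), (157, [260.1, 224.5]), (196, [289.4, 227.3]), (194, [321.1, 226.5]), (160, [351.3, 226.3]), (18, [369.1, 223.2]), (91, [261.0, 232.0])]
scene 180 [(26, [181.7, 225.4]), (23, [239.9, 226.3]), (64, [260.0, 225.9]), (27, [283.1, 225.0]), (176, [320.6, 226.4]), (66, [347.5, 223.0]), (77, [354.1, 228.7]), (89, [260.9, 232.0]), (84, [292.4, 231.0]), (90, [197.9, 234.0]), (86, [229.5, 233.0])]
scene 200 [(62, [323.3, 229.9]), (62, [354.3, 229.0]), (67, [260.7, 232.3]), (63, [292.1, 231.2]), (73, [197.6, 234.5]), (72, [229.5, 233.4])]
lid [232.79858657 200.99646643] 283.0 [ 0.48214677 -0.09782206  0.036     ]
```

```bash
python3 - <<'E'
from h import *
pt=pickle.load(open("top.pkl","rb"));ps=pickle.load(open("scene.pkl","rb"))
hsv=cv2.cvtColor(pt["image"],cv2.COLOR_RGB2HSV)
best=None
for thr in(90,105,120,135):
    m=((hsv[...,2]>thr)&(hsv[...,1]<70)).astype(np.uint8); 
    # restrict to quad of rail: line from (224,182) to (372,199)
    yy,xx=np.mgrid[:420,:560]; m[(abs(yy-(182+(xx-224)*17/148-0))>6)|(xx<228)|(xx>366)]=0
    N,L,S,C=cv2.connectedComponentsWithStats(m)
    r=sorted([(C[i][0],C[i][1],int(S[i,4])) for i in range(1,N) if S[i,4]>20]); print(thr,np.round(r,1).tolist())
    if len(r)==6 and best is None: best=np.array(r)[:,:2]
S=np.array([(354.3,229),(323.3,229.9),(292.1,231.2),(260.7,232.3),(229.5,233.4),(197.6,234.5)])
P=np.c_[np.full(6,.073),YI,np.full(6,.05)]
if best is None: raise SystemExit
for w in((1,1),(1,0),(0,1)):
    f=lambda q:np.r_[w[0]*(proj(pt,rackw(q,P))-best).ravel(),w[1]*(proj(ps,rackw(q,P))-S).ravel()]
    s=least_squares(f,[.55,0,-.1]);print(w,s.x,np.sqrt(np.mean(s.fun**2)))
    q=s.x
    print("tin rack",torack(q,[.477,-.096]),torack(q,[.482,-.098]),"red",rackw(q,[[.073,.203,.06]]),proj(pt,rackw(q,[[.073,.203,.06]])),proj(ps,rackw(q,[[.073,.203,.06]])))
    print(rackw(q,P).round(4)[:3])
E
```

```text
90 [[240.5, 182.8, 81.0], [263.2, 185.2, 81.0], [285.8, 188.0, 83.0], [308.4, 190.5, 83.0], [331.2, 193.0, 80.0], [354.0, 195.9, 81.0]]
105 [[240.5, 182.8, 73.0], [263.0, 185.3, 73.0], [286.0, 187.9, 71.0], [308.5, 190.5, 70.0], [331.1, 193.2, 72.0], [354.0, 195.7, 73.0]]
120 [[240.4, 183.0, 58.0], [263.4, 185.6, 62.0], [286.0, 188.1, 61.0], [308.6, 190.8, 60.0], [331.5, 193.4, 58.0], [354.2, 196.0, 57.0]]
135 []
(1, 1) [ 0.55436115 -0.01531005 -0.09920123] 0.3108707226283777
tin rack [-0.06898939 -0.08795498] [-0.06381589 -0.08944996] red [[0.64710709 0.1794621  0.06      ]] [[222.44326175 179.78471212]] [[378.59517126 223.61956253]]
[[0.6424 0.1317 0.05  ]
 [0.6362 0.07   0.05  ]
 [0.6301 0.0083 0.05  ]]
(1, 0) [ 0.55346967 -0.0146956  -0.0998495 ] 0.06280894992228987
tin rack [-0.06798407 -0.08852221] [-0.06280961 -0.09001383] red [[0.64634186 0.18001638 0.06      ]] [[222.2282338  180.06299326]] [[378.74133047 223.37310045]]
[[0.6416 0.1323 0.05  ]
 [0.6354 0.0706 0.05  ]
 [0.6292 0.0089 0.05  ]]
(0, 1) [ 0.55571425 -0.01576012 -0.09893358] 0.07688103539219805
tin rack [-0.07040387 -0.0876223 ] [-0.06523078 -0.08911866] red [[0.64840806 0.17903685 0.06      ]] [[222.61629912 179.30867921]] [[378.5962097  224.01543977]]
[[0.6437 0.1313 0.05  ]
 [0.6375 0.0696 0.05  ]
 [0.6314 0.0079 0.05  ]]
```

```bash
cat >> h.py <<'E'
Q=np.array([.5544,-.0153,-.0992])
def tgt(x,y,z,yaw=None):
    """world target -> offset(cm), angular(deg). yaw: tool x axis heading (rack yaw default, mod pi)"""
    from cell import manip
    s=manip.sense();R0=Ro.from_rotvec(s["orientation"]);yaw=Q[2] if yaw is None else yaw
    c=[]
    for k in(0,np.pi):
        h=yaw+k;a=np.array([np.cos(h),np.sin(h),0]);zt=np.array([0,0,-1.]);Rt=Ro.from_matrix(np.c_[a,np.cross(zt,a),zt])
        c.append((R0.inv()*Rt).as_rotvec(degrees=True))
    w=min(c,key=np.linalg.norm)
    o=R0.inv().apply(np.array([x,y,z])-s["position"])*100
    print("off",o.round(2),"ang",w.round(2),"alt",c[0].round(1),c[1].round(1));print("pos",s["position"].round(4),"rack",torack(Q,s["position"]).round(4),"F",s["force"].round(2),"t",round(s["time_s"],2),"w",round(s["grip_width"],4),"j",np.round(s["joint_positions"],2))
E
python3 - <<'E'
from h import *
from cell import manip
s=manip.sense();print(Ro.from_rotvec(s["orientation"]).as_matrix().round(3))
tgt(*rackw(Q,[[.073,.155,.15]])[0])
E
```

```text
[[ 0.951  0.308  0.   ]
 [ 0.308 -0.951 -0.   ]
 [ 0.     0.    -1.   ]]
off [ 65.17 -60.27   7.27] ang [ 0.   -0.   23.61] alt [ 0.  -0.  23.6] [   0.     0.  -156.4]
pos [ 0.2077 -0.6423  0.2227] rack [-0.2829 -0.6582] F [ 0.17 -0.29  0.08] t 0.9 w 0.088 j [ 1.15  0.48  0.02  1.56 -0.01  1.11 -0.08]
```

Possible confusions for the red post (top view): red at (223,181), purple look-alikes at (229,160) and (250,147), grey at (372,199). I choose the red one. The crop shows it at the rail's +y (left) end, so I touch inlays 1→2→3. The only tin on the tiles is the yellow lid at (324,245).

servo_tool --offset '[[65.2, -60.3, 4], [65.2, -60.3, 4], [65.2, -60.3, 4], [65.2, -60.3, 4], [65.2, -60.3, 4], [65.2, -60.3, 4], [65.2, -60.3, 4], [65.2, -60.3, 4], [65.2, -60.3, 4], [65.2, -60.3, 4], [65.2, -60.3, 4], [65.2, -60.3, 4]]' --angular '[[0, 0, 23.6], [0, 0, 23.6], [0, 0, 23.6], [0, 0, 23.6], [0, 0, 23.6], [0, 0, 23.6], [0, 0, 23.6], [0, 0, 23.6], [0, 0, 23.6], [0, 0, 23.6], [0, 0, 23.6], [0, 0, 23.6]]' --fingers -1

```text
time_s: 2.1
position: [0.502, -0.1179, 0.196]
orientation: [3.137, -0.156, 0.001]
force: [1.5, -1.3, 0.4]
grip_width: 0.0004
```

```bash
python3 -c "
from h import *
tgt(*rackw(Q,[[.073,.155,.15]])[0])"
```

```text
off [ 11.49 -26.23   4.6 ] ang [ 0.01 -0.05 -0.01] alt [ 0.  -0.1 -0. ] [-1.0e-01 -0.0e+00  1.8e+02]
pos [ 0.502  -0.1179  0.196 ] rack [-0.042  -0.1073] F [ 1.54 -1.25  0.44] t 2.1 w 0.0004 j [ 0.28  0.25 -0.2   1.95  0.06  0.94 -1.62]
```

servo_tool --offset '[[11.5, -26.2, 4.6], [11.5, -26.2, 4.6], [11.5, -26.2, 4.6], [11.5, -26.2, 4.6], [11.5, -26.2, 4.6], [11.5, -26.2, 4.6], [11.5, -26.2, 4.6], [11.5, -26.2, 8.6], [11.5, -26.2, 12.6], [11.5, -26.2, 12.6]]' --angular '[[0, 0, 0], [0, 0, 0], [0, 0, 0], [0, 0, 0], [0, 0, 0], [0, 0, 0], [0, 0, 0], [0, 0, 0], [0, 0, 0], [0, 0, 0]]'

```text
time_s: 3.1
position: [0.6384, 0.1294, 0.0649]
orientation: [3.134, -0.156, -0.013]
force: [-0.8, -0.0, -0.8]
grip_width: 0.0005
```

```bash
python3 - <<'E'
from h import *
from cell import manip
tgt(*rackw(Q,[[.073,.155,.05]])[0])
for n in("scene","top"):
    p=manip.grab_frame(n)
    a=p["image"][130:290,200:420] if n=="top" else p["image"][150:300,150:460]
    cv2.imwrite(f"pics/{n}1.png",cv2.resize(a,None,fx=2.5,fy=2.5,interpolation=2)[:,:,::-1])
E
```

```text
off [ 0.38 -0.28  1.48] ang [ 0.25  0.48 -0.03] alt [ 0.2  0.5 -0. ] [  0.7  -0.4 180. ]
pos [0.6384 0.1294 0.0649] rack [0.0693 0.1523] F [-0.78 -0.03 -0.83] t 3.1 w 0.0005 j [-0.13  0.63 -0.23  1.71  0.19  0.83 -2.12]
```

View pics/scene1.png

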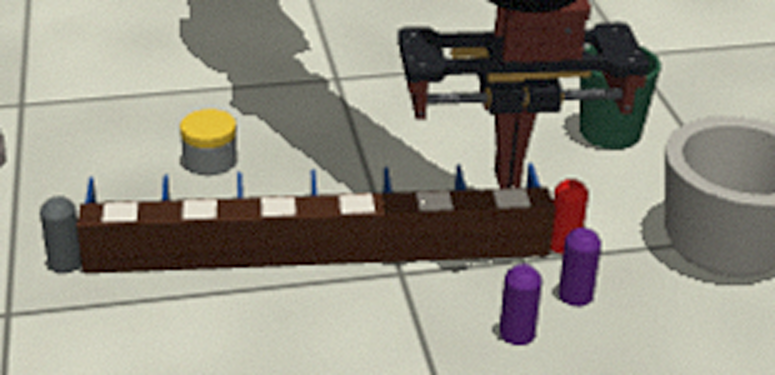

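The shut fingertips, at (510,188) in the crop, hang over the inlay next to the red post. Next I lower them gently.

servo_tool --offset '[[0.4, -0.3, 0.8], [0.4, -0.3, 1.2], [0.4, -0.3, 1.5], [0.4, -0.3, 1.7], [0.4, -0.3, 1.8]]' --angular '[[0.2, 0.5, 0], [0.2, 0.5, 0], [0.2, 0.5, 0], [0.2, 0.5, 0], [0.2, 0.5, 0]]'

```text
time_s: 3.7
position: [0.6467, 0.1333, 0.0525]
orientation: [-3.135, 0.157, -0.014]
force: [-0.2, -0.0, -0.3]
grip_width: 0.0004
```

```bash
python3 -c "
from h import *
tgt(*rackw(Q,[[.073,.093,.05]])[0])"
```

```text
off [-0.41  6.4   0.22] ang [-0.15 -0.51 -0.04] alt [-0.2 -0.5 -0. ] [ -0.8   0.2 180. ]
pos [0.6467 0.1333 0.0525] rack [0.0771 0.157 ] F [-0.21 -0.02 -0.3 ] t 3.7 w 0.0004 j [-0.13  0.65 -0.23  1.71  0.19  0.8  -2.13]
```

servo_tool --offset '[[-0.3, 0.2, 0.3], [-0.3, 0.2, 0.5], [-0.3, 0.2, 0.6], [-0.3, 0.2, 0.6]]' --angular '[[-0.2, -0.5, 0], [-0.2, -0.5, 0], [-0.2, -0.5, 0], [-0.2, -0.5, 0]]'

```text
time_s: 4.1
position: [0.645, 0.1325, 0.0505]
orientation: [-3.138, 0.157, -0.005]
force: [-7.4, -1.4, 24.8]
grip_width: 0.0008
```

```bash
python3 -c "
from h import *
tgt(*rackw(Q,[[.073,.093,.07]])[0])"
```

```text
off [-0.24  6.3  -1.95] ang [-0.01 -0.18 -0.05] alt [-0.  -0.2 -0. ] [ -0.3   0.  180. ]
pos [0.645  0.1325 0.0505] rack [0.0755 0.156 ] F [-7.35 -1.41 24.83] t 4.1 w 0.0008 j [-0.13  0.65 -0.23  1.71  0.19  0.8  -2.13]
```

servo_tool --offset '[[0, 0, 0.1], [-0.1, 0, -2], [-0.2, 3, -2], [-0.2, 6.3, -2], [-0.2, 6.3, -2], [-0.2, 6.3, -1], [-0.2, 6.3, -0.5], [-0.2, 6.3, -0.5]]' --angular '[[0, 0, 0], [0, -0.2, 0], [0, -0.2, 0], [0, -0.2, 0], [0, -0.2, 0], [0, -0.2, 0], [0, -0.2, 0], [0, -0.2, 0]]'

```text
time_s: 4.9
position: [0.6356, 0.0715, 0.054]
orientation: [-3.137, 0.154, 0.005]
force: [1.2, 0.1, -0.2]
grip_width: 0.0003
```

```bash
python3 -c "
from h import *
tgt(*rackw(Q,[[.073,.093,.049]])[0])"
```

```text
off [0.08 0.14 0.5 ] ang [-0.03  0.17  0.07] alt [-0.   0.2  0.1] [  -0.3   -0.  -179.9]
pos [0.6356 0.0715 0.054 ] rack [0.0722 0.0944] F [ 1.24  0.14 -0.22] t 4.9 w 0.0003 j [-0.04  0.62 -0.23  1.75  0.19  0.79 -2.03]
```

servo_tool --offset '[[0.1, 0.1, 0.3], [0.1, 0.1, 0.5], [0.1, 0.1, 0.6], [0.1, 0.1, 0.6], [0.1, 0.1, 0.6]]' --angular '[[0, 0.2, 0], [0, 0.2, 0], [0, 0.2, 0], [0, 0.2, 0], [0, 0.2, 0]]'

```text
time_s: 5.4
position: [0.6368, 0.0717, 0.0506]
orientation: [-3.137, 0.152, -0.003]
force: [-7.0, -0.8, 20.1]
grip_width: 0.0007
```

```bash
python3 -c "
from h import *
tgt(*rackw(Q,[[.073,.031,.07]])[0])"
```

```text
off [-0.05  6.37 -1.95] ang [-0.06 -0.09  0.14] alt [-0.1 -0.1  0.1] [ 1.000e-01 -1.000e-01 -1.799e+02]
pos [0.6368 0.0717 0.0506] rack [0.0734 0.0947] F [-6.98 -0.75 20.08] t 5.4 w 0.0007 j [-0.04  0.63 -0.23  1.76  0.19  0.78 -2.03]
```

Inlay 2 touched (20 N). Next is inlay 3.

servo_tool --offset '[[0, 0, 0.1], [0, 0, -2], [0, 3, -2], [0, 6.3, -2], [0, 6.3, -2], [0, 6.3, -1], [0, 6.3, -0.3], [0, 6.3, 0], [0, 6.3, 0.2], [0, 6.3, 0.2], [0, 6.3, 0.2]]' --angular '[[0, 0, 0], [0, 0, 0.1], [0, 0, 0.1], [0, 0, 0.1], [0, 0, 0.1], [0, 0, 0.1], [0, 0, 0.1], [0, 0, 0.1], [0, 0, 0.1], [0, 0, 0.1], [0, 0, 0.1]]'

```text
time_s: 6.5
position: [0.6302, 0.0108, 0.0505]
orientation: [-3.137, 0.151, -0.001]
force: [-9.3, -1.3, 24.3]
grip_width: 0.0003
```

```bash
python3 -c "
from h import *
tgt(*rackw(Q,[[.073,.031,.1]])[0])"
```

```text
off [ 0.02  0.25 -4.95] ang [-0.05 -0.02  0.15] alt [-0.1 -0.   0.2] [ 0.000e+00 -1.000e-01 -1.798e+02]
pos [0.6302 0.0108 0.0505] rack [0.0728 0.0335] F [-9.32 -1.26 24.27] t 6.5 w 0.0003 j [ 0.05  0.61 -0.23  1.78  0.19  0.77 -1.94]
```

servo_tool --offset '[[0, 0, 0.1], [0, 0, -3], [0, 0, -5], [-7, 6, -5], [-14, 12, -5], [-14, 12, -5], [-14, 12, -5], [-14, 12, -5], [-14, 12, -5]]' --angular '[[0, 0, 0], [0, 0, 0.1], [0, 0, 0.1], [0, 0, 0.1], [0, 0, 0.1], [0, 0, 0.1], [0, 0, 0.1], [0, 0, 0.1], [0, 0, 0.1]]' --fingers 0.8

```text
time_s: 7.4
position: [0.4795, -0.0944, 0.1003]
orientation: [-3.137, 0.153, -0.001]
force: [0.1, 0.4, -0.3]
grip_width: 0.069
```

```bash
python3 - <<'E'
from h import *
from cell import manip
tgt(*rackw(Q,[[-.067,-.088,.012]])[0])
for n in("scene","top"):
    p=manip.grab_frame(n)
    a=p["image"][170:280,200:420] if n=="top" else p["image"][120:300,150:460]
    cv2.imwrite(f"pics/{n}2.png",cv2.resize(a,None,fx=2.5,fy=2.5,interpolation=2)[:,:,::-1])
E
```

```text
off [-0.04  0.2   8.83] ang [-0.07 -0.03  0.1 ] alt [-0.1 -0.   0.1] [ 0.000e+00 -1.000e-01 -1.799e+02]
pos [ 0.4795 -0.0944  0.1003] rack [-0.0667 -0.0861] F [ 0.13  0.41 -0.28] t 7.4 w 0.069 j [ 0.28  0.35 -0.25  2.09  0.13  0.71 -1.73]
```

View pics/scene2.png

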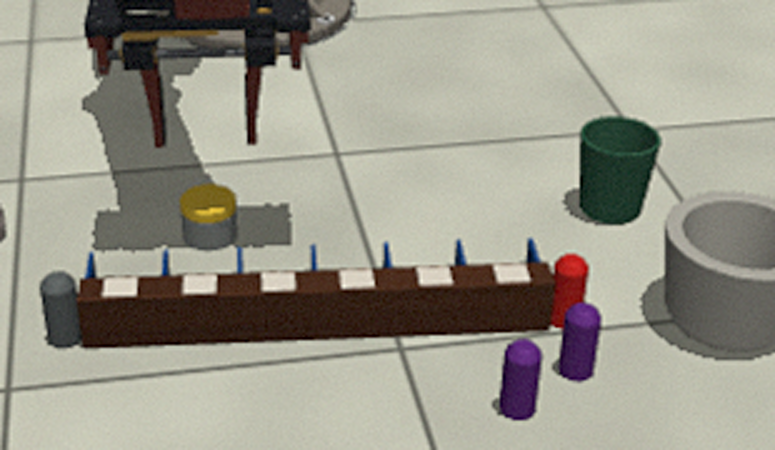

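The open fingers hang either side of the yellow lid, which is at (208,203) in the crop. I lower around it, then slide it to the left.

servo_tool --offset '[[0, 0.2, 3], [0, 0.2, 6], [0, 0.2, 8], [0, 0.2, 8.6], [0, 0.2, 8.7], [0, 0.2, 8.7]]' --angular '[[0, 0, 0], [0, 0, 0], [0, 0, 0], [0, 0, 0], [0, 0, 0], [0, 0, 0]]'

```text
time_s: 8.1
position: [0.4818, -0.0948, 0.0139]
orientation: [-3.136, 0.149, -0.004]
force: [0.4, 0.5, 0.5]
grip_width: 0.0788
```

```bash
python3 - <<'E'
from h import *
tgt(*rackw(Q,[[-.067,.031,.014]])[0])
E
```

```text
off [ -0.21 -11.73   0.02] ang [-0.12 -0.14  0.25] alt [-0.1 -0.1  0.3] [   0.2   -0.2 -179.7]
pos [ 0.4818 -0.0948  0.0139] rack [-0.0644 -0.0863] F [0.37 0.54 0.49] t 8.1 w 0.0788 j [ 0.24  0.5  -0.21  2.13  0.2   0.52 -1.78]
```

servo_tool --offset '[[-0.2, 0, 0], [-0.2, 0, 0], [-0.2, -0.5, 0], [-0.2, -1.5, 0], [-0.2, -2.7, 0], [-0.2, -4, 0], [-0.2, -5.3, 0], [-0.2, -6.6, 0], [-0.2, -7.9, 0], [-0.2, -9, 0], [-0.2, -10, 0], [-0.2, -10.8, 0]]' --angular '[[0, 0, 0], [0, 0, 0.2], [0, 0, 0.2], [0, 0, 0.2], [0, 0, 0.2], [0, 0, 0.2], [0, 0, 0.2], [0, 0, 0.2], [0, 0, 0.2], [0, 0, 0.2], [0, 0, 0.2], [0, 0, 0.2]]' --fingers 0.27 --grip_force 5

```text
time_s: 9.3
position: [0.49, 0.014, 0.0141]
orientation: [-3.136, 0.153, -0.004]
force: [-0.5, -2.0, 0.7]
grip_width: 0.0556
```

```bash
python3 - <<'E'
from h import *
tgt(*rackw(Q,[[-.067,.034,.014]])[0])
E
```

```text
off [-0.   -1.12  0.01] ang [-0.13 -0.13  0.09] alt [-0.1 -0.1  0.1] [   0.2   -0.2 -179.9]
pos [0.49   0.014  0.0141] rack [-0.067   0.0228] F [-0.48 -1.97  0.66] t 9.3 w 0.0556 j [ 0.02  0.5  -0.21  2.13  0.2   0.52 -2.01]
```

Still in contact (−2 N in y). I finish the last centimetre, release and lift.

servo_tool --offset '[[0, -0.6, 0], [0, -1, 0], [0, -1.1, 0], [0, -1.1, 0]]' --angular '[[0, 0, 0], [0, 0, 0], [0, 0, 0], [0, 0, 0]]'

```text
time_s: 9.7
position: [0.4911, 0.0251, 0.014]
orientation: [-3.136, 0.153, -0.004]
force: [-0.6, 0.4, -0.4]
grip_width: 0.0559
```

servo_tool --offset '[[0, 0, 0], [0, 0, 0], [0, 0, 0], [0, 0, -3], [0, 0, -6], [0, 0, -7], [-4.5, 0, -7], [-5, 0, -7]]' --angular '[[0, 0, 0], [0, 0, 0], [0, 0, 0], [0, 0, 0], [0, 0, 0], [0, 0, 0], [0, 0, 0], [0, 0, 0]]' --fingers 0.8

```text
time_s: 10.5
position: [0.4359, 0.0293, 0.0831]
orientation: [-3.137, 0.152, 0.004]
force: [0.3, -0.6, -1.2]
grip_width: 0.0794
```

```bash
python3 - <<'E'
from h import *
from cell import manip
for n in("scene","top"):
    p=manip.grab_frame(n)
    w=(180,170,350,270);
    try: u,a=lid(p,w); X=back(p,u,.04 if n=="top" else .036);print(n,u,a,X,torack(Q,X))
    except Exception as e: print(n,e)
    a=p["image"][170:280,200:420] if n=="top" else p["image"][120:300,150:460]
    cv2.imwrite(f"pics/{n}3.png",cv2.resize(a,None,fx=2.5,fy=2.5,interpolation=2)[:,:,::-1])
tgt(*rackw(Q,[[-.11,.031,.014]])[0])
E
```

```text
scene [286.42013889 198.91319444] 288.0 [0.49232741 0.02019349 0.036     ] [-0.06528261  0.02917148]
top [278.17821782 235.98019802] 101.0 [0.49916618 0.0274623  0.04      ] [-0.05919734  0.03708186]
off [0.85 0.25 6.96] ang [-0.1  -0.06  0.11] alt [-0.1 -0.1  0.1] [ 1.000e-01 -2.000e-01 -1.799e+02]
pos [0.4397 0.0296 0.0836] rack [-0.1186  0.0333] F [ 1.03  0.04 -0.01] t 10.6 w 0.0791 j [ 0.02  0.32 -0.26  2.21  0.13  0.63 -2.01]
```

View pics/scene3.png

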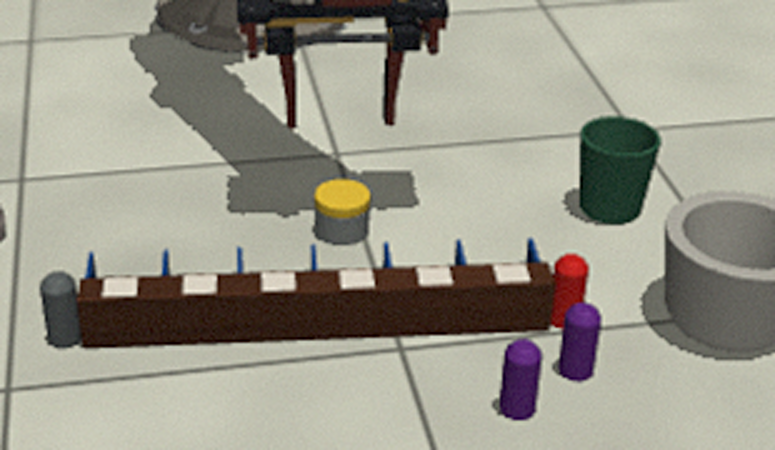

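View pics/top3.png

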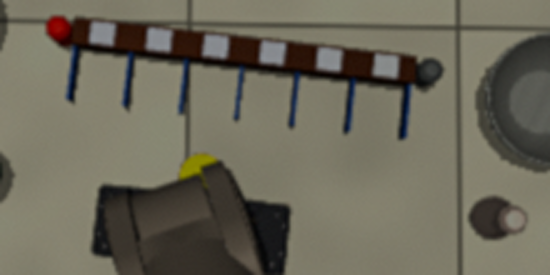

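servo_tool --offset '[[0.4, 0.2, 0], [0.4, 0.2, 0], [0.4, 0.2, 0], [0.4, 0.2, 2], [0.4, 0.2, 4], [0.4, 0.2, 6], [0.4, 0.2, 6.9], [0.4, 0.2, 6.9], [0.4, 0.2, 6.9]]' --angular '[[0, 0, 0], [0, 0, 0], [0, 0, 0], [0, 0, 0], [0, 0, 0], [0, 0, 0], [0, 0, 0], [0, 0, 0], [0, 0, 0]]' --fingers -0.55

```text
time_s: 11.5
position: [0.4439, 0.0275, 0.0148]
orientation: [-3.136, 0.152, -0.002]
force: [-0.2, 1.0, -0.6]
grip_width: 0.0199
```

```bash
python3 - <<'E'
from h import *
tgt(*rackw(Q,[[-.01,.031,.014]])[0])
E
```

```text
off [10.42  0.08  0.1 ] ang [-0.11 -0.07  0.12] alt [-0.1 -0.1  0.1] [ 1.000e-01 -2.000e-01 -1.799e+02]
pos [0.4439 0.0275 0.0148] rack [-0.1142  0.0316] F [-0.19  0.99 -0.63] t 11.5 w 0.0199 j [-0.02  0.45 -0.22  2.23  0.21  0.47 -2.07]
```

servo_tool --offset '[[0.5, 0, 0], [1, 0, 0], [1.5, 0.1, 0], [2.1, 0.1, 0], [2.7, 0.1, 0], [3.3, 0.1, 0], [3.9, 0.1, 0], [4.5, 0.1, 0], [5, 0.1, 0], [5, 0.1, 0]]' --angular '[[0, 0, 0], [0, 0, 0.1], [0, 0, 0.1], [0, 0, 0.1], [0, 0, 0.1], [0, 0, 0.1], [0, 0, 0.1], [0, 0, 0.1], [0, 0, 0.1], [0, 0, 0.1]]'

```text
time_s: 12.5
position: [0.4949, 0.0216, 0.015]
orientation: [-3.135, 0.156, -0.004]
force: [-0.6, 0.7, -0.9]
grip_width: 0.0195
```

```bash
python3 - <<'E'
from h import *
from cell import manip
for n in("scene","top"):
    p=manip.grab_frame(n)
    w=(180,170,350,270);
    try: u,a=lid(p,w); X=back(p,u,.04 if n=="top" else .036);print(n,u,a,X,torack(Q,X))
    except Exception as e: print(n,e)
    a=p["image"][170:280,200:420] if n=="top" else p["image"][120:300,150:460]
    cv2.imwrite(f"pics/{n}4.png",cv2.resize(a,None,fx=2.5,fy=2.5,interpolation=2)[:,:,::-1])
tgt(*rackw(Q,[[0,.031,.014]])[0])
E
```

```text
scene [287.31626506 205.32228916] 332.0 [0.5179924  0.01776897 0.036     ] [-0.03950368  0.02930068]
top float division by zero
off [ 6.37 -0.02  0.11] ang [-0.12 -0.12  0.01] alt [-0.1 -0.1  0. ] [   0.2   -0.2 -180. ]
pos [0.4941 0.0216 0.0149] rack [-0.0637  0.0308] F [-0.03  0.57  0.12] t 12.6 w 0.0201 j [ 0.01  0.51 -0.21  2.12  0.2   0.53 -2.03]
```

View pics/scene4.png

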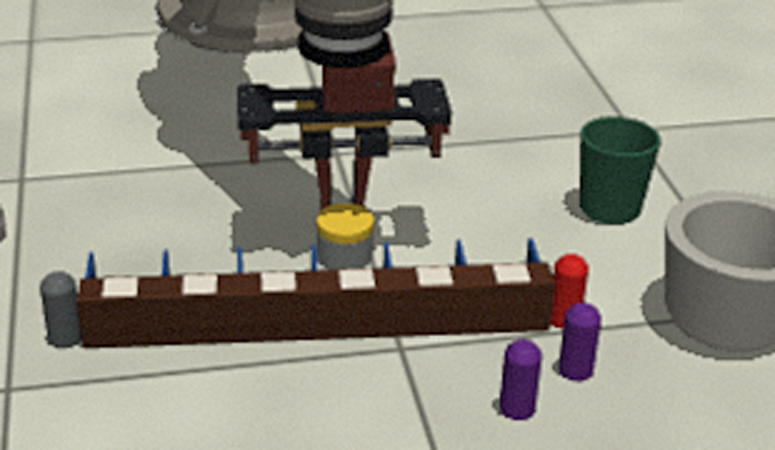

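View pics/top4.png

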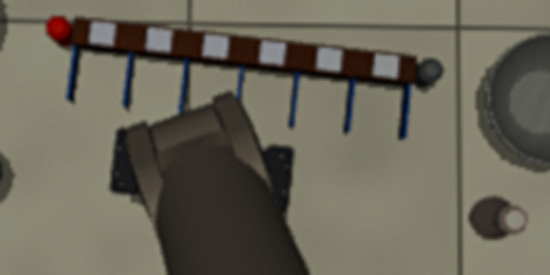

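The tin, with its lid at (345,222) in the crop, faces the third gap from red. It is centred between the dividers at (313,255) and (387,255). I keep pushing.

servo_tool --offset '[[0.6, 0, 0], [1.2, 0, 0], [1.8, 0, 0], [2.4, 0, 0], [3, 0, 0], [3.6, 0, 0], [4.2, 0, 0], [4.8, 0, 0], [5.2, 0, 0], [5.5, 0, 0], [5.7, 0, 0], [5.9, 0, 0]]' --angular '[[0, 0, 0], [0, 0, 0], [0, 0, 0], [0, 0, 0], [0, 0, 0], [0, 0, 0], [0, 0, 0], [0, 0, 0], [0, 0, 0], [0, 0, 0], [0, 0, 0], [0, 0, 0]]'

```text
time_s: 13.8
position: [0.5527, 0.0158, 0.015]
orientation: [-3.136, 0.155, -0.003]
force: [-0.5, 0.1, 0.3]
grip_width: 0.0194
```

```bash
python3 - <<'E'
from h import *
from cell import manip
for n in("scene",):
    p=manip.grab_frame(n)
    w=(180,170,350,270);
    try: u,a=lid(p,w); X=back(p,u,.04 if n=="top" else .036);print(n,u,a,X,torack(Q,X))
    except Exception as e: print(n,e)
    a=p["image"][180:280,230:350]
    cv2.imwrite(f"pics/{n}5.png",cv2.resize(a,None,fx=5,fy=5,interpolation=2)[:,:,::-1])
tgt(*rackw(Q,[[0,.031,.014]])[0])
E
```

```text
scene [288.1465798  213.51465798] 307.0 [0.5493288  0.01413727 0.036     ] [-0.00796166  0.02879031]
off [ 0.44 -0.02  0.11] ang [-0.13 -0.12  0.01] alt [-0.1 -0.1  0. ] [   0.2   -0.2 -180. ]
pos [0.5531 0.0158 0.015 ] rack [-0.0044  0.0308] F [-0.54 -0.44 -0.58] t 13.85 w 0.0198 j [ 0.03  0.57 -0.21  1.98  0.2   0.6  -1.99]
```

View pics/scene5.png

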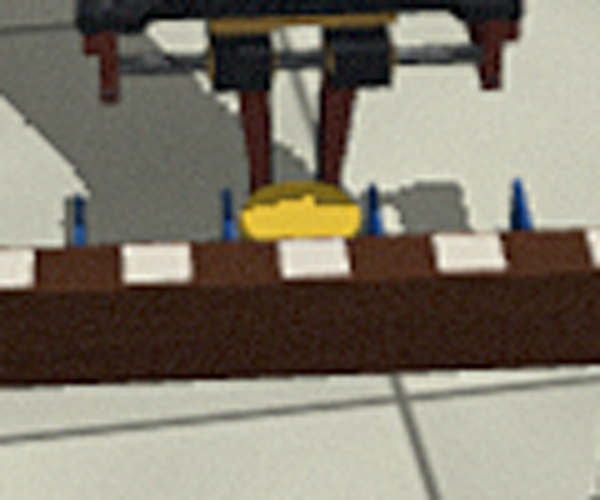

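servo_tool --offset '[[0.3, 0, 0], [0.5, 0, 0], [0.7, 0, 0], [0.7, 0, 0]]' --angular '[[0, 0, 0], [0, 0, 0], [0, 0, 0], [0, 0, 0]]'

```text
time_s: 14.25
position: [0.5573, 0.0153, 0.0147]
orientation: [-3.136, 0.155, 0.005]
force: [-7.5, 1.8, 6.7]
grip_width: 0.0198
```

```bash
python3 - <<'E'
from h import *
tgt(*rackw(Q,[[0,.031,.014]])[0])
E
```

```text
off [ 0.01 -0.03  0.07] ang [-0.06  0.19  0.03] alt [-0.1  0.2  0. ] [-3.0e-01 -1.0e-01 -1.8e+02]
pos [0.5573 0.0153 0.0147] rack [-0.0001  0.0307] F [-7.51  1.84  6.72] t 14.25 w 0.0198 j [ 0.03  0.58 -0.21  1.97  0.2   0.61 -1.98]
```

The fingers stopped with 7.5 N at TCP x = 0.0 mm in the rack frame, the value predicted for the tin against the rail. I back off and clear.

servo_tool --offset '[[-0.5, 0, 0], [-2, 0, 0], [-5, 0, 0], [-8, 0, -1], [-10, 0, -6], [-10, 0, -11], [-10, 4, -15], [-10, 9, -15], [-10, 14, -15], [-10, 19, -15], [-10, 22, -15], [-10, 22, -15]]' --angular '[[0, 0, 0], [0, 0, 0], [0, 0, 0], [0, 0, 0], [0, 0, 0], [0, 0, 0], [0, 0, 0], [0, 0, 0], [0, 0, 0], [0, 0, 0], [0, 0, 0], [0, 0, 0]]'

```text
time_s: 15.45
position: [0.4358, -0.1998, 0.1651]
orientation: [3.136, -0.168, -0.003]
force: [-0.4, 0.3, -0.5]
grip_width: 0.0199
```

```bash
python3 - <<'E'
from h import *
from cell import manip
for n in("scene","top"):
    p=manip.grab_frame(n)
    w=(180,170,350,270);
    try: u,a=lid(p,w); X=back(p,u,.04 if n=="top" else .036);print(n,u,a,X,torack(Q,X))
    except Exception as e: print(n,e)
    p0=pickle.load(open(n+".pkl","rb"))
    for th in("mortar","pestle","cup","bowls"):
        print(th,[d["rect"] for d in manip.search_frame(p,th)][:1])
    a=p["image"][130:280,130:470] if n=="top" else p["image"][150:300,100:490]
    cv2.imwrite(f"pics/{n}6.png",cv2.resize(a,None,fx=2,fy=2,interpolation=2)[:,:,::-1])
tgt(*rackw(Q,[[0,.031,.014]])[0])
E
```

```text
scene [289.55609756 222.75609756] 205.0 [0.58312188 0.01120577 0.036     ] [0.02595561 0.02922   ]
mortar [[415.4, 196.9, 65.3, 62.4]]
pestle [[129.2, 173.0, 19.4, 46.1]]
cup [[378.2, 165.9, 38.3, 42.3]]
bowls [[69.2, 206.0, 74.3, 59.4]]
top [284.69090909 203.22545455] 275.0 [0.58846668 0.01124632 0.04      ] [0.03127012 0.02978968]
mortar [[145.2, 148.4, 52.5, 47.0]]
pestle [[352.0, 190.2, 9.0, 12.3]]
cup [[169.9, 224.9, 29.4, 24.5]]
bowls [[220.1, 175.9, 7.3, 11.3]]
off [ 10.03 -21.94  15.07] ang [-0.07  0.19  0.12] alt [-0.1  0.2  0.1] [-3.000e-01 -1.000e-01 -1.799e+02]
pos [ 0.4368 -0.1933  0.1648] rack [-0.0994 -0.1888] F [ 0.76 -0.08 -0.22] t 15.95 w 0.0199 j [ 0.41  0.23 -0.15  2.06  0.04  0.85 -1.42]
```

View pics/scene6.png

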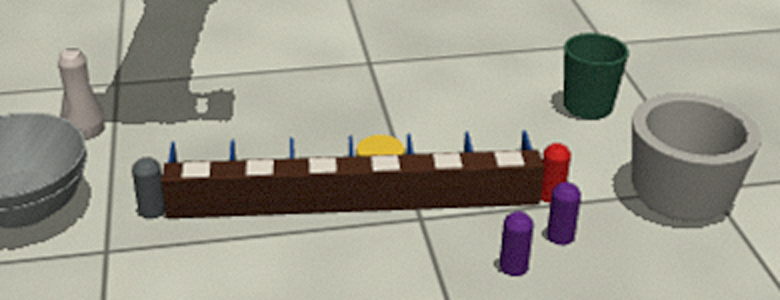

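View pics/top6.png

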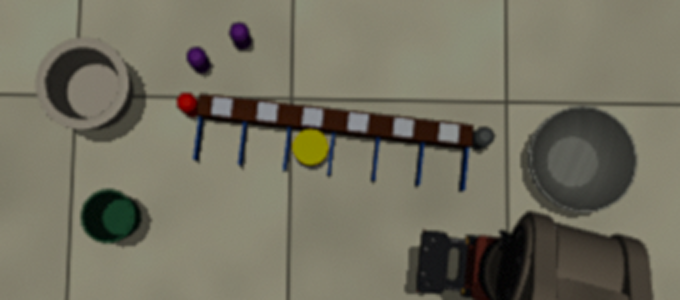

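The lid is at (311,147) in the top crop, in the third gap from the red post and against the rail, and the bystanders look unmoved. The measured tin pose is x ≈ 31 mm, y ≈ 30 mm.

```bash
python3 -c "
from cell import manip
print(manip.finish_job())"
```

```text
the job is handed in; nothing more can be done
None
```

The tin is in the third gap from the red end, upright and against the rail, and the job is handed in at about 16 s of the 72 s allowed. No verdict was reported.

- **Counting:** The red post is at the robot's left (+y) end. I touched inlays 1, 2 and 3 in that order with the shut fingertips, at about 20–25 N each, and touched no others.
- **Pushing:** I slid the tin about 12 cm sideways between the part-open fingers, then pushed it straight in from behind. The fingers stopped at about 7.5 N exactly where they should with the tin against the rail.
- **Tin position:** The top camera puts the tin at x ≈ 31 mm and y ≈ 30 mm in the rack's frame, against a target of 33 and 31. The scene camera gave x ≈ 26 mm, right at the limit, but its view of the lid is partly hidden by the rail, so I trust the top camera and the force stop.
- **Bystanders:** In the last pictures the mortar, pestle, cup and bowls look unmoved. In the final top view the network misplaced the pestle and bowls, with the arm over the pestle. The scene-view detections match the start to within a few pixels.
- **Arm:** It was clear of everything at the end, with no force beyond sensor noise.

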